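# Free a jammed mixing cup and stand it on the scale

## Robot

A 6-joint arm with a two-finger parallel gripper is mounted at the origin on the work surface. World frame = base frame: x ahead of the robot, y to its left, z up, the work surface at z = 0. Lengths are in m, angles in rad, forces in N, time in s.
With the tool pointing down it reaches from about 0.3 to 0.95 m from the base axis. Payload 3.1 kg.
Tool frame: the origin (TCP) lies midway between the tips of the shut fingers; the grasp point (between the pads) lies 19 mm behind it; y points along the fingers, z is the direction in which the jaws open and shut, and the axes are right-handed (so a half turn about y gives the same grasp; the last joint's range is limited). The gripper opens to 85 mm and grips with 20 to 120 N. Pads are 22 mm wide; open, the fingers measure 114 mm over their backs; the gripper's body (76 mm by 85 mm) begins 54 mm behind the grasp point. The pads swing forward as they close: fully open they stand 13 mm farther back than shut.
Start: joints at [1.11, 0.308, 1.634, -0, 1.2, -0.07], TCP at [0.238, 0.578, 0.231] pointing down, gripper open.
Joint ranges: [-3.06, 3.06], [-0.79, 1.96], [0.05, 2.63], [-1.19, 4.34], [0.05, 2.64], [-2.94, 2.94]. Speed limits (rad/s): [2.79, 2.79, 3.14, 3.14, 3.14, 3.14].

## Interface

Orientations are given as [roll, pitch, yaw] about the fixed x, y, z axes, in that order (R = Rz(yaw) Ry(pitch) Rx(roll)).
In Python, from cell import monitor, eyes, order gives the robot as it stands.
- The arm moves only by the tool apply_moves, never from a script. Its argument "motion" is a list of rows, each a list of 3 entries, a list of its own where there are three numbers: the closure, from -1 (fully open) to 1 (shut), then the shift along the world's x, y, z each as a share of 0.3 m, from -1 to 1, then the turn about the world's z as a share of 30 degrees, from -1 to 1. In form: [[fingers, [tx, ty, tz], twist], ...]. A call has exactly 10 rows; each row shifts and turns the commanded pose from where the row before left it; what a row does not reach is not made up. A row lasts 1/10 s, in which the tool goes at most 50 mm and 8.59 degrees, less where a joint would pass 70% of its speed; a pose out of reach is approached as far as the arm can. A call with a number of a shift or a turn outside -1 to 1 is refused whole. A call with a gripper value outside its range is refused whole. The fingers move at their own pace and stop on an object; the grip force is fixed at half the most. Time passes only in rows, so rows that do not move let the fingers close, or fill a call up. It gives the time, the measured TCP pose, the force and the opening at its end, in the units of the state.
- monitor.state(): the state, without advancing time (a new reading comes with each control period).
- eyes.snapshot(name): name is "scene" or "top" or "wrist"; returns the picture (480x640x3 uint8, red, green, blue); there is no depth.
- eyes.camera_info(name): a dict with "fx", "fy", "cx", "cy" (pixels), "xyz" and "orientation" of the camera in the world; the wrist camera has in their place "mount" (4x4, takes a point from camera to tool coordinates, whose origin is the TCP and whose axes are the tool frame's). Camera axes: x right, y up, looking along -z (the intrinsics and any distortion apply to the point x, -y, -z); pixel columns grow to the right and rows downward; lengths in m; the calibration is good to about 2 mm. A picture is of the moment at which its call begins: read the wrist's pose just before it. camera_info takes no time and is no camera call.
- order.close_job(): hands the job in, once; it reports no verdict.
The state is a dict: "clock": time; "joint_pos": joint angles; "dq": joint speeds; "effort": joint torques, N m; "eef_pos": TCP position; "eef_rot": TCP orientation; "force": force on the tool from outside, world axes, zero at the start; "ft_torque": the same for the moment, N m; "finger_gap": finger opening in m.
Only numpy, scipy, OpenCV 4.12 (cv2) and the standard library are available. Lean on these libraries where they do the work, as an engineer would, in place of code of your own. Each camera call takes 0.05 s, during which the arm holds its last target. There are 200 camera calls.

## Task

An open plastic mixing cup has jammed inside one of the two screwed-down steel beakers. Grip the cup by its rim, twist it about 30 degrees where it sits to break it loose, then pull it straight up out of the beaker and stand it upright in the middle of the scale's round pan, letting go only once it is down. Do not disturb the identical spare cup that stands by itself on the bench.

Things in the scene. Friction and masses are not known exactly. Their poses are not given: they have to be found in the camera images.
- cup_mid (a point): Jammed cup: round, open, frosted pale-grey plastic, 95 mm tall, rim 55 mm across, foot 42 mm, wall 3 mm, 60 g. Point: on its axis half-way up (47.5 mm below the rim). z up, x to the raised graduation marks. Stands in the beaker, its top 35 mm free above the beaker's rim. Sprung ribs grip it: about 5 to 15 N to pull, under 0.5 N m to turn; free after some 35 mm of lift.
- beaker: Steel beaker with the jammed cup: 68 mm across, rim 74 mm and inner floor 14 mm above the bench, fixed on a round foot 100 mm across; cannot move. Origin: centre of the foot's underside, z up. The cup's x starts along the beaker's x. An identical second beaker holds a closed jar with a green lid and is not part of the job.
- pan (a point): The centre of the top of the scale's flat round pan, 130 mm across, 45 mm above the bench, z up. The yellow bench scale (195 x 150 mm) is fixed and its pan does not sink.
- spare_mid (a point): The spare cup, the same as the jammed one, standing by itself directly on the bench; leave it alone. The point is on its axis half-way up, 47.5 mm above the bench.

How it is judged:
By the outcome, as a careful person would: the job done as asked, in the order asked, and still so for the second after the job is handed in, with the robot touching nothing.
It also fails if it takes over 48 s, if anything falls off the work surface, if the arm or the gripper's body presses on something with over 40 N, if the wrist force passes 120 N, or if a joint passes its speed limit or range.

## Working session

There is one attempt and no reset: what is moved stays moved. The work goes in short steps, Python scripts to look and compute and a tool call to move; the robot and the scene stay as the last step left them, time stands still between calls to the robot, and variables do not carry over. Pictures are saved under pics/ and viewed, about 8 in all and at most 12, crops included, and the job is handed in when it is done.

Besides the shell and the picture viewer there is one more tool, called after "Request:" as name([rows], argument=value, ...), one row to a line, values as JSON. apply_moves: Moves the arm, as the interface text tells. Its arguments: {"type":"object","properties":{"motion":{"type":"array","items":{"type":"array"}}},"required":["motion"]}

```bash
mkdir -p pics; python3 - <<'E'
from cell import monitor, eyes
import cv2
print(monitor.state())
for n in("scene","top","wrist"):
    print(n,eyes.camera_info(n))
for n in("scene","top"):
    cv2.imwrite(f"pics/{n}0.png",eyes.snapshot(n)[:,:,::-1])
E
```

```text
{'clock': 0.0, 'joint_pos': array([ 1.11031542e+00,  3.09018127e-01,  1.63518395e+00, -1.15844107e-05,
        1.19968868e+00, -6.97359227e-02]), 'dq': array([-0.00036251,  0.00023458,  0.00085252, -0.00049731, -0.00145492,
        0.0010876 ]), 'effort': array([-7.65699951e-04, -4.15268612e+01, -2.76658809e+01, -4.96135868e-06,
        1.04148491e-02,  3.78125094e-06]), 'eef_pos': array([0.23773344, 0.57713675, 0.23004014]), 'eef_rot': array([-1.57308960e+00,  1.49370620e-04, -3.90740942e-01]), 'force': array([-0.99991922,  0.46918851, -0.49655555]), 'ft_torque': array([-0.00118544, -0.03747174, -0.0438097 ]), 'finger_gap': 0.08516026365908322}
scene {'fx': 550.6348465144389, 'fy': 550.6348465144389, 'cx': 302.5872272133391, 'cy': 238.14522841136963, 'xyz': array([ 1.49671394, -0.08480041,  0.9079037 ]), 'orientation': array([ 0.81933664, -0.02008431,  1.4691103 ])}
top {'fx': 541.3124583940679, 'fy': 541.3124583940679, 'cx': 335.92029097684383, 'cy': 237.46689363270121, 'xyz': array([ 0.37416425, -0.00915454,  1.15669847]), 'orientation': array([ 0.20495899, -0.00340583, -1.41828957])}
wrist {'fx': 431.2673490200332, 'fy': 431.2673490200332, 'cx': 314.3985655938185, 'cy': 233.2279719204684, 'mount': array([[-6.07180660e-04, -9.56914233e-01, -2.90370077e-01,
        -7.35162174e-02],
       [-5.90851612e-05,  2.90370165e-01, -9.56914397e-01,
        -1.43515420e-01],
       [ 9.99999814e-01, -5.63863353e-04, -2.32846580e-04,
         2.73538166e-04],
       [ 0.00000000e+00,  0.00000000e+00,  0.00000000e+00,
         1.00000000e+00]])}
```

View pics/scene0.png

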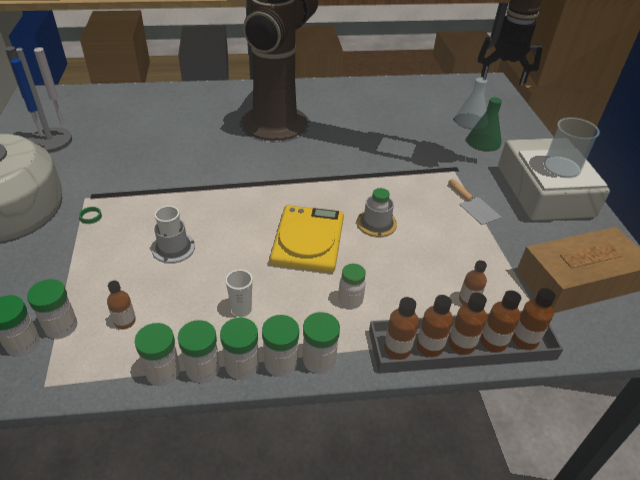

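View pics/top0.png

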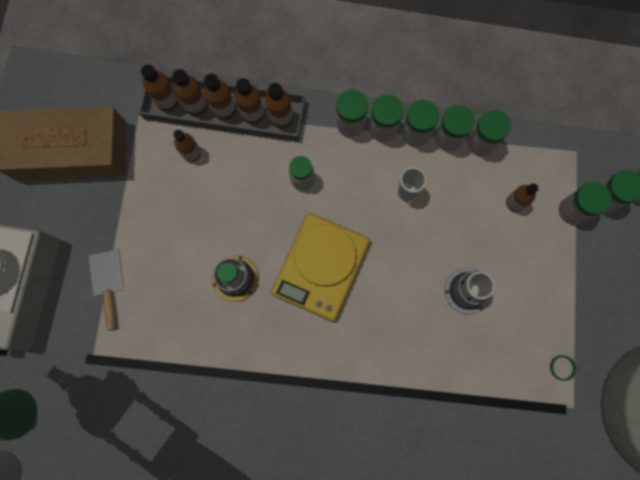

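The scene view shows the jammed cup's rim at about (168,214), the pan at (306,238), the spare at (239,280) and the jar beaker at (378,215). In the top view the cup rim is at about (480,286), the beaker foot at (469,291), the pan at (325,254) and the spare at (412,181). Next I'll project these.

```bash
cat > h.py <<'E'
import numpy as np, cv2
from scipy.spatial.transform import Rotation as Ro
from cell import monitor, eyes
def cam(n, st=None):
    i=eyes.camera_info(n)
    if n=="wrist":
        T=np.eye(4);T[:3,:3]=Ro.from_euler("xyz",st["eef_rot"]).as_matrix();T[:3,3]=st["eef_pos"]
        T=T@i["mount"]; return i,T[:3,:3],T[:3,3]
    return i,Ro.from_euler("xyz",i["orientation"]).as_matrix(),np.array(i["xyz"])
def onplane(c,u,v,z):
    i,R,p=c
    d=R@np.array([(u-i["cx"])/i["fx"],-(v-i["cy"])/i["fy"],-1]); return p+d*(z-p[2])/d[2]
def proj(c,P):
    i,R,p=c; q=(np.atleast_2d(P)-p)@R
    return np.c_[i["cx"]+i["fx"]*q[:,0]/-q[:,2], i["cy"]+i["fy"]*q[:,1]/q[:,2]]
def circ(x,y,z,r,n=60):
    a=np.linspace(0,2*np.pi,n); return np.c_[x+r*np.cos(a),y+r*np.sin(a),0*a+z]
E
python3 - <<'E'
from h import *
t=cam("top");s=cam("scene")
for n,a,b,z in(("cup",(480,286),(168,214),.109),("pan",(325,254),(306,238),.045),("foot",(469,291),(173,247),.005),("spare",(412.5,181),(239,280),.095),("jarlid",(228,273),(381,195),.115)):
    print(n,onplane(t,*a,z).round(4),onplane(s,*b,z).round(4))
E
```

```text
cup [ 0.5375 -0.2708  0.109 ] [ 0.5458 -0.2712  0.109 ]
pan [0.5649 0.0394 0.045 ] [0.5796 0.0341 0.045 ]
foot [ 0.5395 -0.2746  0.005 ] [ 0.5429 -0.2749  0.005 ]
spare [ 0.7336 -0.1163  0.095 ] [ 0.7441 -0.1191  0.095 ]
jarlid [0.4873 0.2162 0.115 ] [0.523  0.2129 0.115 ]
```

```bash
cat > ov.py <<'E'
from h import *
def crop(img,c,ctr,h,k,circs):
    x0,y0=int(ctr[0]-h),int(ctr[1]-h*.75)
    o=cv2.resize(img[y0:y0+int(1.5*h),x0:x0+2*h],None,fx=k,fy=k,interpolation=cv2.INTER_CUBIC)
    o=cv2.convertScaleAbs(o,alpha=1.3)
    for (x,y,z,r),col in circs:
        p=(proj(c,circ(x,y,z,r))-[x0,y0]+.5)*k-.5
        cv2.polylines(o,[np.round(p).astype(int)],True,col,1)
    return o
E
python3 - <<'E'
from ov import *
cc=[((.541,-.2735,.109,.0275),(0,0,255)),((.541,-.2735,.074,.034),(255,0,0)),((.541,-.2735,.0,.05),(0,200,0))]
pc=[((.567,.038,.045,.065),(0,0,255))]
rows=[]
for n,a,b in(("top",(475,288),(325,254)),("scene",(171,232),(306,238))):
    im=cv2.imread(f"pics/{n}0.png");c=cam(n)
    rows.append(np.hstack([crop(im,c,a,40,5,cc),crop(im,c,b,50,4,pc)]))
cv2.imwrite("pics/ov.png",np.vstack(rows))
E
```

```text
(no output)
```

View pics/ov.png

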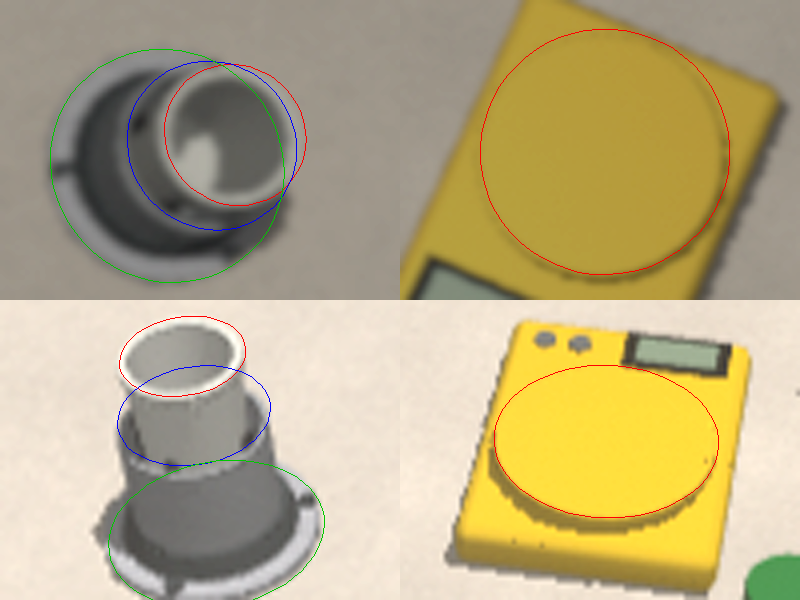

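The overlays fit within about 2 mm: cup and beaker at about (0.540, -0.273), pan at about (0.567, 0.038). The top crop puts the cup around 1–2 mm lower in x. I'll move above the cup and refine with the wrist camera.

Request:
apply_moves([
  [-1, [0.03, -0.08, 0.04], 0],
  [-1, [0.05, -0.14, 0.04], 0],
  [-1, [0.05, -0.145, 0], 0],
  [-1, [0.05, -0.145, 0], 0],
  [-1, [0.05, -0.145, 0], 0],
  [-1, [0.05, -0.145, 0], 0],
  [-1, [0.05, -0.145, 0], 0],
  [-1, [0.05, -0.145, 0], 0],
  [-1, [0.05, -0.145, 0], 0],
  [-1, [0.05, -0.145, 0], 0],
])

```text
clock: 1.1
eef_pos: [0.382, 0.1621, 0.2551]
eef_rot: [-1.571, -0.0, -0.39]
force: [0.7, -0.5, 0.2]
finger_gap: 0.0854
```

Request:
apply_moves([
  [-1, [0.05, -0.145, 0], 0],
  [-1, [0.05, -0.145, 0], 0],
  [-1, [0.05, -0.145, 0], 0],
  [-1, [0.05, -0.145, 0], 0],
  [-1, [0.05, -0.145, 0], 0],
  [-1, [0.05, -0.145, 0], 0],
  [-1, [0.06, -0.145, 0], 0],
  [-1, [0.06, -0.145, 0], 0],
  [-1, [0.06, -0.14, 0], 0],
  [-1, [0.04, -0.06, 0], 0],
])

```text
clock: 2.1
eef_pos: [0.5385, -0.2479, 0.2546]
eef_rot: [-1.572, -0.0, -0.394]
force: [-0.1, -0.1, 0.3]
finger_gap: 0.0854
```

```bash
python3 - <<'E'
from ov import *
st=monitor.state();im=eyes.snapshot("wrist")[:,:,::-1].copy()
print(st["eef_pos"],st["eef_rot"],st["joint_pos"],st["force"],monitor.state()["eef_pos"])
cv2.imwrite("pics/w1.png",im);np.save("w1.npy",np.r_[st["eef_pos"],st["eef_rot"]])
c=cam("wrist",st)
for q,col in[((.540,-.2735,.109,.0275),(0,0,255)),((.540,-.2735,.074,.034),(255,0,0)),((.540,-.2735,.0,.05),(0,200,0))]:
    cv2.polylines(im,[np.round(proj(c,circ(*q))).astype(int)],True,col,1)
cv2.imwrite("pics/w1o.png",im)
E
```

```text
[ 0.53853124 -0.24794253  0.25464502] [-1.57196115e+00 -3.07731356e-04 -3.93796085e-01] [-5.04308245e-01  2.25847006e-01  1.68915435e+00 -1.19399177e-03
  1.22615721e+00 -1.68090515e+00] [-0.13508051 -0.1167363   0.33833659] [ 0.54005104 -0.24949493  0.25464489]
```

View pics/w1o.png

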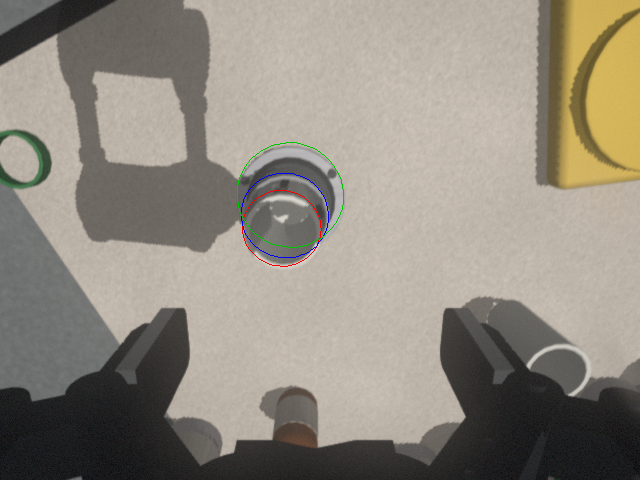

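The wrist view shows the cup rim near (283,230), and the predicted circles match within a few pixels. I'll take a settled picture and zoom in.

```bash
python3 - <<'E'
from ov import *
eyes.snapshot("wrist")
st=monitor.state();im=eyes.snapshot("wrist")[:,:,::-1].copy()
print(st["eef_pos"],st["dq"].round(4))
cv2.imwrite("pics/w2.png",im)
c=cam("wrist",st)
x,y=.540,-.2735
o=crop(im,c,(288,200),80,5,[((x,y,.109,.0275),(0,0,255)),((x,y,.074,.034),(255,0,0)),((x,y,.0,.05),(0,200,0))])
cv2.imwrite("pics/w2o.png",o)
p=proj(c,[[x,y,.109],[x+.005,y,.109],[x,y+.005,.109]]);print(p,p[1:]-p[0])
E
```

```text
[ 0.5387787  -0.24686113  0.25448914] [ 0.0382 -0.0437  0.0615  0.0254  0.0365  0.0115]
[[279.4421647  229.31757955]
 [282.32842645 235.63477334]
 [286.00219145 226.68089331]] [[ 2.88626175  6.31719379]
 [ 6.56002676 -2.63668624]]
```

View pics/w2o.png

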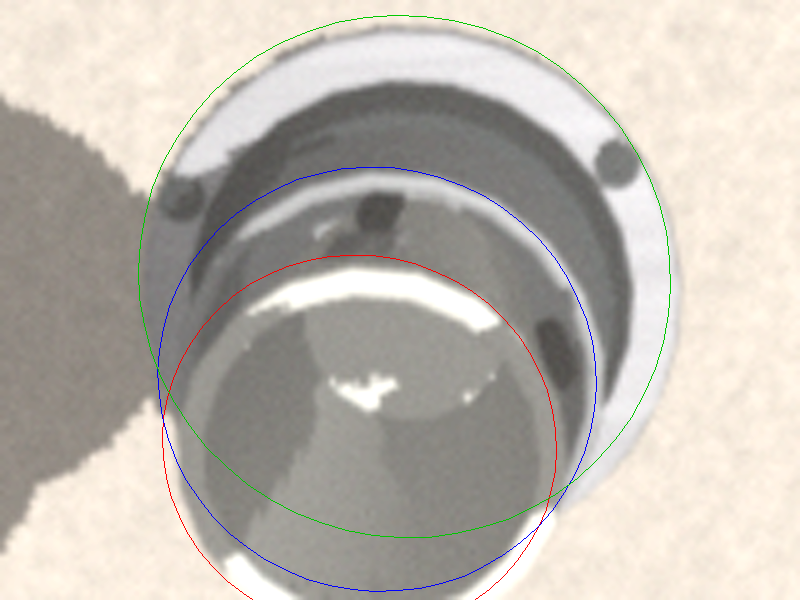

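The whole assembly (foot, beaker, rim) sits about (2.2, 2.4) px off the prediction. That puts the axis at about (0.542, -0.273). I'll centre over it and start descending.

Request:
apply_moves([
  [-1, [0.006, -0.045, 0], 0],
  [-1, [0.006, -0.045, 0], 0],
  [-1, [0, 0, -0.03], 0],
  [-1, [0, 0, -0.08], 0],
  [-1, [0, 0, -0.08], 0],
  [-1, [0, 0, -0.08], 0],
  [-1, [0, 0, -0.03], 0],
  [-1, [0, 0, 0], 0],
  [-1, [0, 0, 0], 0],
  [-1, [0, 0, 0], 0],
])

```text
clock: 3.25
eef_pos: [0.5428, -0.2717, 0.167]
eef_rot: [-1.571, -0.003, -0.391]
force: [-0.4, 1.1, -0.3]
finger_gap: 0.0855
```

```bash
python3 - <<'E'
from ov import *
st=monitor.state();im=eyes.snapshot("wrist")[:,:,::-1].copy()
print(st["eef_pos"],st["eef_rot"],st["force"])
c=cam("wrist",st)
x,y=.542,-.273
o=im.copy()
for q,col in[((x,y,.109,.0275),(0,0,255)),((x,y,.074,.034),(255,0,0)),((x,y,.0,.05),(0,200,0))]:
    cv2.polylines(o,[np.round(proj(c,circ(*q))).astype(int)],True,col,1)
cv2.imwrite("pics/w3o.png",o)
E
```

```text
[ 0.54279661 -0.27165672  0.16697913] [-1.57120688 -0.00300329 -0.39065708] [-0.40491431  1.05315693 -0.2687451 ]
```

View pics/w3o.png

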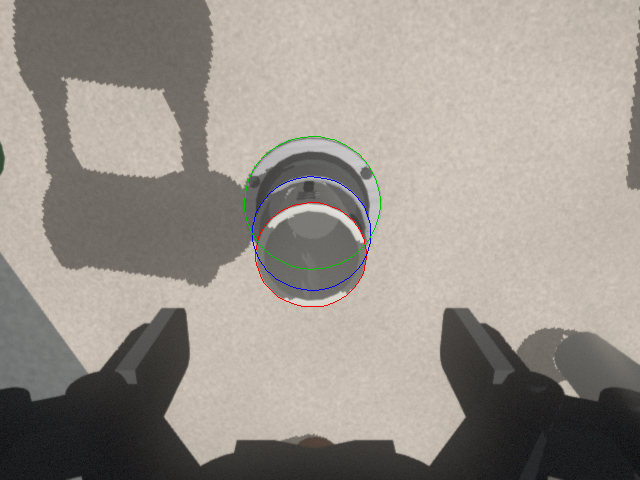

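The prediction now lies on the foot, beaker and rim, with the rim centred at about (312,255) between the fingers (173 and 455, midpoint 314). Next I descend 87 mm and close.

Request:
apply_moves([
  [-1, [-0.002, -0.004, -0.03], 0],
  [-1, [0, 0, -0.06], 0],
  [-1, [0, 0, -0.06], 0],
  [-1, [0, 0, -0.06], 0],
  [-1, [0, 0, -0.05], 0],
  [-1, [0, 0, -0.03], 0],
  [-1, [0, 0, 0], 0],
  [-1, [0, 0, 0], 0],
  [-1, [0, 0, 0], 0],
  [-1, [0, 0, 0], 0],
])

```text
clock: 4.3
eef_pos: [0.5419, -0.2728, 0.0794]
eef_rot: [-1.571, -0.002, -0.391]
force: [0.1, 0.5, 0.3]
finger_gap: 0.0854
```

Request:
apply_moves([
  [1, [0, 0, 0], 0],
  [1, [0, 0, 0], 0],
  [1, [0, 0, 0], 0],
  [1, [0, 0, 0], 0],
  [1, [0, 0, 0], 0],
  [1, [0, 0, 0], 0],
  [1, [0, 0, 0], 0],
  [1, [0, 0, 0], 0],
  [1, [0, 0, 0], 0],
  [1, [0, 0, 0], 0],
])

```text
clock: 5.3
eef_pos: [0.5414, -0.2727, 0.0791]
eef_rot: [-1.571, -0.001, -0.391]
force: [-1.2, -0.0, 6.2]
finger_gap: 0.0508
```

The gap is 50.8 mm against the roughly 53 mm I expected, and force z is +6 N. I'll look before twisting.

```bash
python3 - <<'E'
from ov import *
w=eyes.snapshot("wrist")[:,:,::-1];s=eyes.snapshot("scene")[:,:,::-1]
st=monitor.state();print(st["force"],st["ft_torque"],st["finger_gap"],st["joint_pos"])
cv2.imwrite("pics/g.png",np.hstack([w[180:480,120:520],cv2.resize(s[160:265,105:245],(400,300),interpolation=cv2.INTER_CUBIC)]))
E
```

```text
[-1.70953437  0.7066047   5.82009054] [-0.02353169  0.23092041 -0.00858439] 0.05110645907311102 [-5.38265543e-01  4.52313761e-01  1.77757035e+00 -4.50048652e-04
  9.10796799e-01 -1.71813844e+00]
```

View pics/g.png

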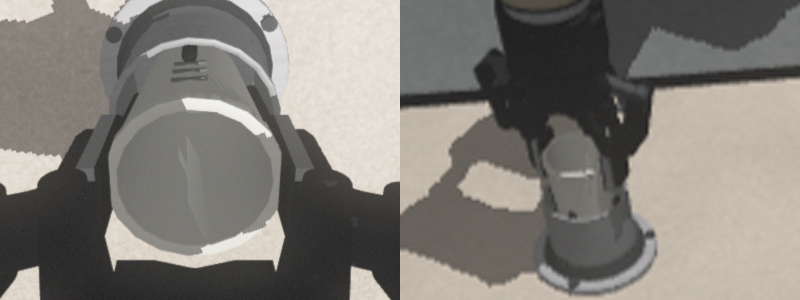

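The pads hold opposite sides of the rim, and the graduation marks face the camera at (190,70), clear of the pads. Now I twist -30°.

Request:
apply_moves([
  [1, [0, 0, 0], -0.08],
  [1, [0, 0, 0], -0.13],
  [1, [0, 0, 0], -0.13],
  [1, [0, 0, 0], -0.14],
  [1, [0, 0, 0], -0.14],
  [1, [0, 0, 0], -0.13],
  [1, [0, 0, 0], -0.13],
  [1, [0, 0, 0], -0.12],
  [1, [0, 0, 0], 0],
  [1, [0, 0, 0], 0],
])

```text
clock: 6.4
eef_pos: [0.5419, -0.2725, 0.0791]
eef_rot: [-1.57, -0.001, -0.913]
force: [-0.6, 0.5, 4.9]
finger_gap: 0.0511
```

```bash
python3 - <<'E'
from ov import *
w=eyes.snapshot("wrist")[:,:,::-1]
st=monitor.state();print(st["eef_rot"],st["eef_pos"],st["force"],st["ft_torque"],st["finger_gap"])
cv2.imwrite("pics/t.png",w[120:480,120:520])
E
```

```text
[-1.56974662e+00 -1.50914215e-03 -9.13289916e-01] [ 0.54193966 -0.27255279  0.07915409] [-0.36340148  1.10318286  5.06630022] [0.16547063 0.02635335 0.11106223] 0.05082042740445615
```

View pics/t.png

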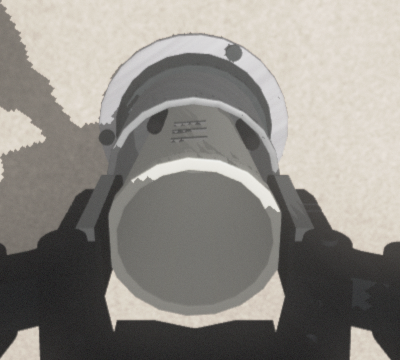

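The marks stayed put relative to the gripper while the foot's bolts rotated, so the cup turned the full 30° with it. Now I lift straight up, slowly at first.

Request:
apply_moves([
  [1, [0, 0, 0.01], 0],
  [1, [0, 0, 0.015], 0],
  [1, [0, 0, 0.015], 0],
  [1, [0, 0, 0.015], 0],
  [1, [0, 0, 0.02], 0],
  [1, [0, 0, 0.02], 0],
  [1, [0, 0, 0.02], 0],
  [1, [0, 0, 0.02], 0],
  [1, [0, 0, 0.02], 0],
  [1, [0, 0, 0.02], 0],
])

```text
clock: 7.45
eef_pos: [0.542, -0.2729, 0.1331]
eef_rot: [-1.57, -0.003, -0.915]
force: [-0.5, 0.3, -1.3]
finger_gap: 0.0511
```

Request:
apply_moves([
  [1, [0, 0, 0.02], 0],
  [1, [0, 0, 0.03], 0],
  [1, [0, 0, 0.03], 0],
  [1, [0, 0, 0.04], 0],
  [1, [0, 0, 0.04], 0],
  [1, [0, 0, 0.04], 0],
  [1, [0, 0, 0.03], 0],
  [1, [0, 0, 0.02], 0],
  [1, [0, 0, 0], 0],
  [1, [0, 0, 0], 0],
])

```text
clock: 8.45
eef_pos: [0.5409, -0.2722, 0.2056]
eef_rot: [-1.571, 0.0, -0.914]
force: [-0.0, -0.7, -0.6]
finger_gap: 0.051
```

```bash
python3 - <<'E'
from ov import *
w=eyes.snapshot("wrist")[:,:,::-1];s=eyes.snapshot("scene")[:,:,::-1]
st=monitor.state();print(st["eef_rot"],st["eef_pos"],st["force"],st["ft_torque"],st["finger_gap"])
cv2.imwrite("pics/l.png",np.hstack([w[120:480,120:520],cv2.resize(s[110:290,105:305],(400,360),interpolation=cv2.INTER_CUBIC)]))
E
```

```text
[-1.57137084e+00  1.45325708e-03 -9.14424735e-01] [ 0.54059798 -0.27201296  0.20496966] [-0.64462214 -0.21628578 -0.8406668 ] [-0.03086351  0.01299897 -0.00852103] 0.05091245240480361
```

View pics/l.png

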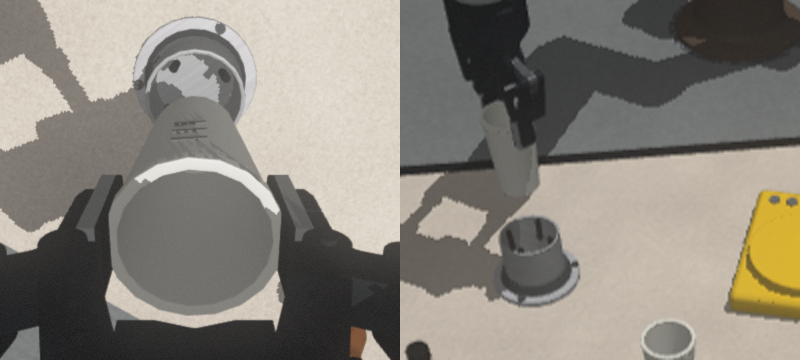

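The cup is clear of the beaker, upright in the grip, and the pads have not slipped. I'm moving over the pan.

Request:
apply_moves([
  [1, [0.005, 0.04, 0], 0],
  [1, [0.01, 0.08, 0], 0],
  [1, [0.01, 0.12, 0], 0],
  [1, [0.01, 0.13, 0], 0],
  [1, [0.01, 0.13, 0], 0],
  [1, [0.01, 0.13, 0], 0],
  [1, [0.01, 0.13, 0], 0],
  [1, [0.01, 0.12, 0], 0],
  [1, [0.01, 0.09, 0], 0],
  [1, [0.005, 0.06, 0], 0],
])

```text
clock: 9.55
eef_pos: [0.5674, 0.0398, 0.2053]
eef_rot: [-1.571, 0.001, -0.912]
force: [0.0, 0.5, -0.6]
finger_gap: 0.0508
```

Request:
apply_moves([
  [1, [0, 0.007, -0.02], 0],
  [1, [0, 0, -0.03], 0],
  [1, [0, 0, -0.05], 0],
  [1, [0, 0, -0.05], 0],
  [1, [0, 0, -0.04], 0],
  [1, [0, 0, -0.02], 0],
  [1, [0, 0, 0], 0],
  [1, [0, 0, 0], 0],
  [1, [0, 0, 0], 0],
  [1, [0, 0, 0], 0],
])

```text
clock: 10.55
eef_pos: [0.5688, 0.0388, 0.1437]
eef_rot: [-1.569, -0.001, -0.914]
force: [-0.6, 0.2, -0.5]
finger_gap: 0.0512
```

```bash
python3 - <<'E'
from ov import *
st=monitor.state();w=eyes.snapshot("wrist")[:,:,::-1].copy();s=eyes.snapshot("scene")[:,:,::-1]
print(st["eef_rot"],st["eef_pos"],st["force"],st["finger_gap"])
c=cam("wrist",st);x,y,z=st["eef_pos"]
for q,col in[((.568,.039,.045,.065),(0,0,255)),((x,y,z+.03,.0275),(0,200,0))]:
    cv2.polylines(w,[np.round(proj(c,circ(*q))).astype(int)],True,col,1)
o=crop(s,cam("scene"),(306,215),45,4,[((.568,.039,.045,.065),(0,0,255)),((x,y,z-.065,.021),(0,200,0))])
cv2.imwrite("pics/p.png",np.hstack([cv2.resize(w,(432,324)),cv2.resize(o,None,fx=1,fy=1.2)[:324] if 0 else cv2.copyMakeBorder(o,0,324-o.shape[0],0,0,0)]))
E
```

```text
[-1.56939959e+00 -1.09532351e-03 -9.14353336e-01] [0.56883911 0.03877972 0.14365817] [-0.59360407  0.24548866 -0.51964725] 0.051233756720595505
```

View pics/p.png

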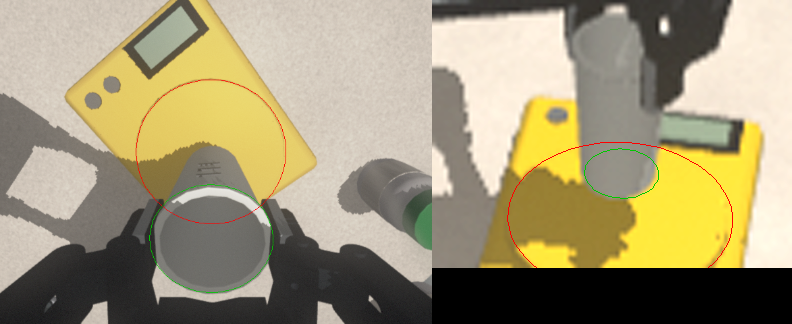

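The rim matches the prediction at (212,240) and the foot hangs over the pan's middle. I'm descending to just above contact.

Request:
apply_moves([
  [1, [0, 0, -0.02], 0],
  [1, [0, 0, -0.025], 0],
  [1, [0, 0, -0.025], 0],
  [1, [0, 0, -0.02], 0],
  [1, [0, 0, -0.01], 0],
  [1, [0, 0, -0.003], 0],
  [1, [0, 0, 0], 0],
  [1, [0, 0, 0], 0],
  [1, [0, 0, 0], 0],
  [1, [0, 0, 0], 0],
])

```text
clock: 11.65
eef_pos: [0.5684, 0.0388, 0.1122]
eef_rot: [-1.57, -0.0, -0.914]
force: [0.0, -0.2, -1.3]
finger_gap: 0.051
```

Request:
apply_moves([
  [1, [0, 0, -0.002], 0],
  [1, [0, 0, -0.002], 0],
  [1, [0, 0, 0], 0],
  [1, [0, 0, 0], 0],
  [1, [0, 0, 0], 0],
  [1, [0, 0, 0], 0],
  [1, [0, 0, 0], 0],
  [1, [0, 0, 0], 0],
  [1, [0, 0, 0], 0],
  [1, [0, 0, 0], 0],
])

```text
clock: 12.65
eef_pos: [0.5681, 0.0388, 0.1107]
eef_rot: [-1.571, 0.0, -0.914]
force: [0.0, -0.4, -1.1]
finger_gap: 0.0512
```

Request:
apply_moves([
  [1, [0, 0, -0.002], 0],
  [1, [0, 0, -0.001], 0],
  [1, [0, 0, 0], 0],
  [1, [0, 0, 0], 0],
  [1, [0, 0, 0], 0],
  [1, [0, 0, 0], 0],
  [1, [0, 0, 0], 0],
  [1, [0, 0, 0], 0],
  [1, [0, 0, 0], 0],
  [1, [0, 0, 0], 0],
])

```text
clock: 13.65
eef_pos: [0.5683, 0.0387, 0.1102]
eef_rot: [-1.571, -0.0, -0.914]
force: [-2.1, -1.0, 5.3]
finger_gap: 0.0508
```

The pan pushes back with 5 N at the expected height, so the cup is down. I'm releasing it.

Request:
apply_moves([
  [0.2, [0, 0, 0], 0],
  [-0.2, [0, 0, 0], 0],
  [-1, [0, 0, 0], 0],
  [-1, [0, 0, 0], 0],
  [-1, [0, 0, 0], 0],
  [-1, [0, 0, 0], 0],
  [-1, [0, 0, 0], 0],
  [-1, [0, 0, 0], 0],
  [-1, [0, 0, 0], 0],
  [-1, [0, 0, 0], 0],
])

```text
clock: 14.65
eef_pos: [0.5681, 0.0388, 0.1098]
eef_rot: [-1.571, -0.0, -0.914]
force: [1.1, 0.4, 0.7]
finger_gap: 0.0853
```

Request:
apply_moves([
  [-1, [0, 0, 0.02], 0],
  [-1, [0, 0, 0.05], 0],
  [-1, [0, 0, 0.08], 0],
  [-1, [0, 0, 0.08], 0],
  [-1, [0, 0, 0.08], 0],
  [-1, [0, 0, 0.08], 0],
  [-1, [0, 0, 0.06], 0],
  [-1, [0, 0, 0.03], 0],
  [-1, [0, 0, 0], 0],
  [-1, [0, 0, 0], 0],
])

```text
clock: 15.65
eef_pos: [0.5677, 0.0388, 0.2535]
eef_rot: [-1.571, 0.0, -0.914]
force: [0.2, -0.5, -0.3]
finger_gap: 0.0852
```

```bash
python3 - <<'E'
from ov import *
st=monitor.state();s=eyes.snapshot("scene")[:,:,::-1];w=eyes.snapshot("wrist")[:,:,::-1].copy()
print(st["eef_pos"],st["force"],st["finger_gap"],st["clock"])
c=cam("wrist",st);x,y=.568,.039
C=[((x,y,.045,.065),(0,0,255)),((x,y,.14,.0275),(0,200,0)),((x,y,.045,.021),(255,0,0))]
for q,col in C: cv2.polylines(w,[np.round(proj(c,circ(*q))).astype(int)],True,col,1)
o=crop(s,cam("scene"),(290,235),90,4,C)[:,:]
cv2.imwrite("pics/f.png",np.hstack([cv2.resize(w,(400,300)),cv2.resize(o,(400,300))]))
E
```

```text
[0.56768934 0.03880454 0.25351336] [ 0.23781816 -0.47377076 -0.31541148] 0.08519486594361658 15.65
```

View pics/f.png

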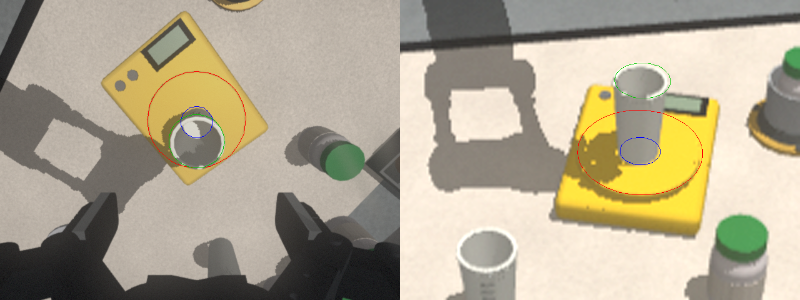

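The cup stands upright on the pan, matching the predicted rim and foot, and the spare is untouched. I'm handing the job in.

```bash
python3 -c "
from cell import order
print(order.close_job())"
```

```text
the job is handed in; nothing more can be done
None
```

The jammed cup is out of its beaker and standing upright near the middle of the scale's pan. I handed the job in at about 16 s of the 48 s allowed.

- **Grip and twist:** I gripped the cup across its rim and turned it 30° where it sat. The tool turned 29.9°, and the graduation marks kept their place between the fingers, so the cup turned with it.
- **Lift and placing:** I lifted it straight up about 126 mm and carried it over the pan. I let go only once the pan pushed back with about 5 N, at the height expected.
- **Last check:** In the final pictures the cup's rim and foot match where they should be for a cup upright at (0.568, 0.039), my estimate of the pan centre. That estimate is good to a few millimetres, because the pan's edge was hard to see in the wrist picture.
- **Surroundings:** The spare cup was never approached and appears in its place. The gripper is open, about 14 cm above where it let go, with near-zero force on it.
- **What disagreed:** The finger gap read 51 mm while gripping, where I expected about 53 to 54 mm. The pictures showed a sound grip with no slip. The camera estimates of the beaker also differed by about 2 mm, and I used the wrist camera's value there.

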